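Load and seal the argon purge chamber

TASK

Lay all the small steel sample buttons that are on the mat on the floor of the grey purge chamber, side by side, not stacked, then swing its lid fully shut. Next screw the lever bolt beside the chamber in (clockwise) with its lever still standing up until it comes up snug against its stop, and only then fold the lever down flat, away from the chamber. Last of all open the argon stopcock fully by turning its winged key a quarter turn anticlockwise, without knocking the glass flowmeter close beside the wings.

Things in the scene. Friction and masses are not known exactly. Their poses are not given: they have to be found in the camera images.
- sample1: one of two to four identical loose steel sample buttons (absent ones read None): plain short cylinder, 36 mm diameter, 24 mm tall, about 150 g, starting flat on the thin black mat (2 mm) to the robot's left; origin at its centre, z along its axis
- sample2: one of two to four identical loose steel sample buttons (absent ones read None): plain short cylinder, 36 mm diameter, 24 mm tall, about 150 g, starting flat on the thin black mat (2 mm) to the robot's left; origin at its centre, z along its axis
- sample3: one of two to four identical loose steel sample buttons (absent ones read None): plain short cylinder, 36 mm diameter, 24 mm tall, about 150 g, starting flat on the thin black mat (2 mm) to the robot's left; origin at its centre, z along its axis
- sample4: one of two to four identical loose steel sample buttons (absent ones read None): plain short cylinder, 36 mm diameter, 24 mm tall, about 150 g, starting flat on the thin black mat (2 mm) to the robot's left; origin at its centre, z along its axis
- chamber: fixed grey open-topped box, 168 mm (its x) by 162 mm (its y) by 45 mm high, walls and floor 6 mm thick (inside 156 x 150 mm); yaw within 0.25 rad; origin under its centre at table level; x away from the robot, y left. Lid hinged on the right (-y) rim. At y = +108 mm a round boss (38 mm across, 48 mm high) carries the lever bolt; its upright lever reaches 140 mm above the table
- lid (a joint): angle of the lid, rad: 0 shut, 1.57 upright, starts at 1.8 to 2.1, leaning outward to the right (stop 2.15); the lid stays where it is left (stiff hinge, about 0.28 N m)
- lid_hinge (a point): middle of the lid's hinge line, which runs along the chamber's x at y = -81 mm, 45 mm up, on the underside of the shut lid. The lid is an aluminium plate 168 mm (x) by 162 mm (from the hinge to its free edge), 8 mm thick, with a black knob (18 mm diameter, 22 mm tall) on its outer face 95 mm from the hinge
- bolt (a joint): turn of the lever bolt about its vertical axis, rad: grows clockwise seen from above as it screws in, hard stop (snug) at 3.4; it starts between 0 and 0.8; needs about 0.06 N m; sinks 1.5 mm per rad. At 3.4 its steel clamping dog (a short bar at the bolt's foot) points over the lid's edge
- bolt_axis (a point): point on the bolt's axis at the height of the lever's pivot, 76 mm above the table when unscrewed, 71 mm when snug. The bolt's foot and dog lie 6 to 18 mm below it
- lever (a joint): fold of the bolt's lever, rad: 0 standing straight up, 1.5 folded flat; stiff pivot (0.12 N m) at point bolt_axis, stays where left. Black blade 22 mm wide, 10 mm thick, 2 to 62 mm from the pivot. It folds toward a flat side, in the direction of the chamber's +y axis turned anticlockwise by 3.4 minus the bolt's angle (when snug: straight away from the chamber)
- lever_tip (a point): middle of the free end of the lever, 62 mm from its pivot
- manifold: fixed aluminium valve block, 70 mm (x) by 56 mm (y) by 58 mm high, at the robot's right, with a brass winged key on top; origin under its centre, below the key's axis; x away from the robot, y left; may be turned by up to 0.3 rad
- key (a joint): turn of the winged key, rad, anticlockwise from above: 0 shut (wings along the block's y), 1.57 fully open (wings along its x, in line with the pipe), stop there; starts between 0 and 0.3; needs about 0.06 N m
- key_grip (a point): point to grip on the key's vertical axis, 82 mm above the table. The wings together are one flat brass bar 60 mm long, 10 mm thick, 24 mm tall, from 66 to 90 mm above the table
- flowmeter: fixed clear flowmeter on the right (-y) side of the valve block: upright block 70 mm (x) by 26 mm (y) by 105 mm high; origin under its centre, 52 mm from the key's axis, so its near face is 39 mm from that axis and only 9 mm from the wing's tip when the valve is shut; must not be knocked
Things that resemble listed ones, but are neither listed nor needed, are in the scene too. Leave any blue look-alike of the manifold alone.

How it is judged (in metres and radians):
On the way, in this order (a step that is already met when the one before it is completed fails the run):
1. every sample button lies released on the chamber floor, lid still open (x of sample1 in the frame of chamber between -0.07 and 0.07 m and y of sample1 in the frame of chamber between -0.068 and 0.068 m and z of each of sample1, sample2, sample3, sample4 in the frame of chamber below 0.032 m and x of sample2 in the frame of chamber between -0.07 and 0.07 m and y of sample2 in the frame of chamber between -0.068 and 0.068 m and x of sample3 in the frame of chamber between -0.07 and 0.07 m and y of sample3 in the frame of chamber between -0.068 and 0.068 m and x of sample4 in the frame of chamber between -0.07 and 0.07 m and y of sample4 in the frame of chamber between -0.068 and 0.068 m and contact force between each of sample1, sample2, sample3, sample4 and the fingers below 0.2 N and value of joint lid above 0.3 rad), for 0.2 s.
2. the lid is shut (value of joint lid below 0.05 rad), for 0.2 s.
3. the bolt is screwed in snug, its lever still standing (value of joint bolt above 3.2 rad and value of joint lever below 0.5 rad), for 0.2 s.
4. the lever is folded down flat (value of joint lever above 1.3 rad and value of joint bolt above 3.2 rad), for 0.2 s.
5. the stopcock is fully open (value of joint key above 1.4 rad), for 0.2 s.
At the end, for the whole second after the job is handed in: each sample present is in the chamber (centre within 70 mm in x, 68 mm in y of its centre, under 32 mm high: not stacked), lid shut (under 0.05 rad), bolt within 0.2 rad of its stop (over 3.2), lever folded past 1.3 rad, key past 1.4 rad (all of step 4 and x of sample1 in the frame of chamber between -0.07 and 0.07 m and y of sample1 in the frame of chamber between -0.068 and 0.068 m and z of each of sample1, sample2, sample3, sample4 in the frame of chamber below 0.032 m and x of sample2 in the frame of chamber between -0.07 and 0.07 m and y of sample2 in the frame of chamber between -0.068 and 0.068 m and x of sample3 in the frame of chamber between -0.07 and 0.07 m and y of sample3 in the frame of chamber between -0.068 and 0.068 m and x of sample4 in the frame of chamber between -0.07 and 0.07 m and y of sample4 in the frame of chamber between -0.068 and 0.068 m and value of joint lid below 0.05 rad and value of joint key above 1.4 rad); the robot touches nothing.
It fails at once if the flowmeter is knocked by the robot (over 8 N) (contact force between flowmeter and the arm above 8 N or contact force between flowmeter and the fingers above 8 N).
Of sample1, sample2, sample3, sample4 only 2 to 4 are there at a start; the rules pass over those that are not, and their reading is None.
At some moment in a run one of sample1, sample2, sample3, sample4 may be knocked a few centimetres aside while the robot is not near it.
Once in a run the grip may slacken for a moment while it holds something.
It also fails if it takes over 210 s, if anything falls off the work surface, if the arm or the gripper's body presses on something with over 40 N, if the wrist force passes 120 N, or if a joint passes its speed limit or range.

ROBOT

A 6-joint arm with a two-finger parallel gripper is mounted at the origin on the work surface. World frame = base frame: x ahead of the robot, y to its left, z up, the work surface at z = 0. Lengths are in mm, angles in rad, forces in N, time in s.
With the tool pointing down it reaches from about 275 to 750 mm from the base axis. Payload 10.2 kg.
Tool frame: the origin (TCP) lies midway between the tips of the shut fingers; the grasp point (between the pads) lies 19 mm behind it; x points along the fingers, y is the direction in which the jaws open and shut, and the axes are right-handed (so a half turn about x gives the same grasp; the last joint's range is limited). The gripper opens to 88 mm and grips with 3 to 60 N. Pads are 18 mm wide; open, the fingers measure 123 mm over their backs; the gripper's body (75 mm by 187 mm) begins 45 mm behind the grasp point.
Start: joints at [-1.456, 0.313, 1.498, -0, 1.331, -0.223], TCP at [173.979, -495.341, 238.72] pointing down, gripper open.
Joint ranges: [-2.94, 2.94], [-0.97, 2.17], [0.19, 2.56], [-1.23, 4.37], [0.02, 3.11], [-2.88, 2.88]. Speed limits (rad/s): [2.39, 2.39, 3.01, 3.14, 3.14, 3.14].

INTERFACE

Orientations are given as a unit quaternion [w, x, y, z].
In Python, from plant import bot, optics gives the robot as it stands.
- The arm moves only by the shell command python3 -m pendant 'ROWS' [FORCE]. ROWS is JSON, one flat list of numbers, 7 for each row, row after row: the shift along the world's x, y, z in m, then the turn, a rotation vector about the world's x, y, z in degrees, then the closure in counts, from 0 (fully open) to 255 (shut). In form: [dx, dy, dz, rx, ry, rz, grip, dx, dy, dz, rx, ry, rz, grip, ...]. A call has 1 to 5 rows; each row is the pose to reach, as a shift and turn from the pose commanded when the call began; what a row does not reach only later rows make up. A row lasts 1/12 s, in which the tool goes at most 41.7 mm and 7.16 degrees, less where a joint would pass 70% of its speed; a pose out of reach is approached as far as the arm can. A call with a gripper value outside its range is refused whole. The fingers move at their own pace and stop on an object; FORCE is the grip in N (left out, the last holds). Time passes only in rows, so rows that repeat a pose let the fingers close. It gives the time, the measured TCP pose, the force and the opening at its end, in the units of the state.
- bot.sense(): the state, without advancing time (a new reading comes with each control period).
- optics.capture(name): name is "side" or "top" or "wrist"; returns a dict with "frame" (420x560x3 uint8, red, green, blue), "K" (3x3 intrinsics, pixels), "dist" ([k1, k2, p1, p2, k3] as OpenCV has them; the pictures are not rectified), "R" (3x3) and "t" (3): a world point X has camera coordinates R X + t. Camera axes: x right, y down, z forward; pixel columns grow to the right and rows downward; lengths in mm; the calibration is good to about 2 mm. A picture is of the moment at which its call begins. There is no depth.
- bot.close_job(): hands the job in, once; it reports no verdict.
The state is a dict: "t": time; "q": joint angles; "joint_velocities": joint speeds; "tau": joint torques, N m; "tool_pos": TCP position; "orientation": TCP orientation; "force": force on the tool from outside, world axes, zero at the start; "wrist_torque": the same for the moment, N m; "width": finger opening in mm.
Only numpy, scipy, OpenCV 4.12 (cv2) and the standard library are available. Lean on these libraries where they do the work, as an engineer would, in place of code of your own. Each camera call takes 0.05 s, during which the arm holds its last target. There are 200 camera calls.

## Working session

There is one attempt and no reset: what is moved stays moved. The work goes in short steps, Python scripts to look and compute and a shell command to move; the robot and the scene stay as the last step left them, time stands still between calls to the robot, and variables do not carry over. Pictures are saved under pics/ and viewed, about 12 in all and at most 16, crops included, and the job is handed in when it is done.

```bash
ls; mkdir -p pics
python3 - <<'E'
from plant import bot, optics
import cv2
s=bot.sense(); print(s)
for n in ("side","top"):
    c=optics.capture(n); cv2.imwrite(f"pics/{n}0.png",c["frame"][:,:,::-1]); print(n,c["K"],c["dist"],c["R"],c["t"])
E
```

```text
pics
{'t': 0.0, 'q': array([-1.45637041e+00,  3.13440730e-01,  1.49845426e+00,  9.87158903e-06,
        1.33098504e+00, -2.23412109e-01]), 'joint_velocities': array([ 0.00030798,  0.00059588,  0.0005056 , -0.00197216,  0.00013827,
        0.0010271 ]), 'tau': array([-4.73825439e-04, -4.02212298e+01, -2.52274042e+01,  6.94558513e-02,
        3.52556503e-02, -9.64218998e-05]), 'tool_pos': array([ 173.96578692, -495.07402854,  238.15934467]), 'orientation': array([ 0.11842142,  0.69707075,  0.11933001, -0.6970144 ]), 'force': array([-0.49605835,  0.19363271, -0.7048204 ]), 'wrist_torque': array([0.01382273, 0.00543061, 0.0469487 ]), 'width': 87.98772116524538}
side [[496.81012933   0.         282.21055466]
 [  0.         496.81012933 207.47112417]
 [  0.           0.           1.        ]] [-0.05774967  0.          0.          0.          0.        ] [[-0.76808719 -0.6402871  -0.00863149]
 [-0.46048931  0.56166831 -0.68737057]
 [ 0.44496255 -0.52398582 -0.7262556 ]] [ 285.73724747  300.40189695 1052.07817389]
top [[525.48001854   0.         269.35750265]
 [  0.         525.48001854 211.2259031 ]
 [  0.           0.           1.        ]] [0.04799838 0.         0.         0.         0.        ] [[-0.02145033 -0.99956336 -0.02032171]
 [-0.9866706   0.02444452 -0.16088379]
 [ 0.16131029  0.01659982 -0.98676412]] [ -10.25378614  452.16120778 1424.69324388]
```

View pics/top0.png

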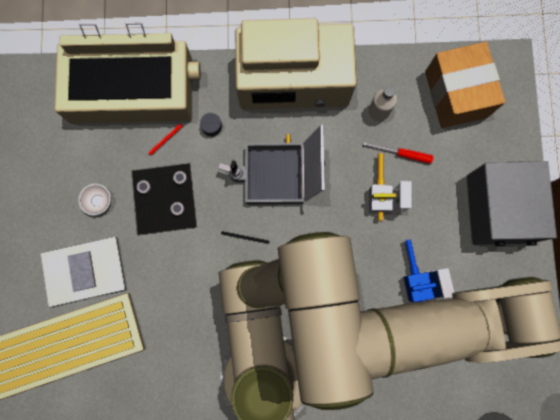

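View pics/side0.png

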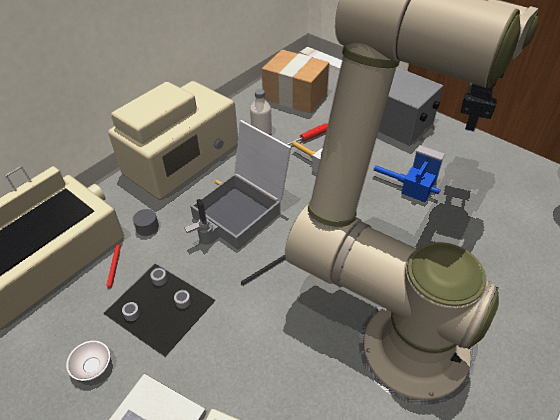

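Top view: three buttons on the mat at about (143,187), (180,177) and (177,208). The chamber is at (246–302, 146–202), the bolt at (233,170), the white manifold with key at (382,195), and its flowmeter at (404,195). The blue decoy is at (420,287).

```bash
cat > h.py <<'E'
from plant import bot, optics
import cv2, numpy as np
from scipy.spatial.transform import Rotation as Rn
def cap(n,f=None):
    c=optics.capture(n)
    if f: cv2.imwrite(f"pics/{f}.png",c["frame"][:,:,::-1])
    return c
def ray(c,uv):
    p=cv2.undistortPoints(np.array([[uv]],float),c["K"],np.array(c["dist"]))[0,0]
    R,t=np.array(c["R"]),np.array(c["t"]); return -R.T@t, R.T@np.array([*p,1.])
def onz(c,uv,z):
    o,d=ray(c,uv); return o+d*(z-o[2])/d[2]
def proj(c,X):
    rv=cv2.Rodrigues(np.array(c["R"]))[0]
    return cv2.projectPoints(np.array([X],float),rv,np.array(c["t"],float),c["K"],np.array(c["dist"]))[0][0,0]
def two(c1,u1,c2,u2):
    o1,d1=ray(c1,u1);o2,d2=ray(c2,u2)
    s=np.linalg.lstsq(np.c_[d1,-d2],o2-o1,rcond=None)[0]
    a,b=o1+s[0]*d1,o2+s[1]*d2; return (a+b)/2,np.linalg.norm(a-b)
def crop(c,x0,y0,x1,y1,k,f):
    cv2.imwrite(f"pics/{f}.png",cv2.resize(c["frame"][y0:y1,x0:x1,::-1],None,fx=k,fy=k,interpolation=cv2.INTER_CUBIC))
def st():
    s=bot.sense(); m=Rn.from_quat(np.roll(s["orientation"],-1)).as_matrix()
    print("t",round(s["t"],2),"tcp",s["tool_pos"].round(1),"F",s["force"].round(1),"w",round(s["width"],1),"q",s["q"].round(2)); print("X",m[:,0].round(3),"Y",m[:,1].round(3)); return s
E
python3 - <<'E'
from h import *
c=cap("top"); st()
for n,uv,z in [("s1",(143,187),26),("s2",(180,177),26),("s3",(177,208),26),("chA",(246,147),45),("chB",(302,146),45),("chC",(302,201),45),("chD",(246,202),45),("bolt",(233,170),140),("key",(382,195),90),("flow",(404,195),105)]:
    print(n,onz(c,uv,z).round(0))
crop(c,200,110,440,260,3.33,"topc")
E
```

```text
t 0.15 tcp [ 173.9 -495.2  238.3] F [-0.1 -0.8  0.3] w 88.0 q [-1.46  0.31  1.5  -0.    1.33 -0.22]
X [-0.     0.001 -1.   ] Y [ 0.331 -0.943 -0.001]
s1 [532. 335.  26.]
s2 [558. 231.  26.]
s3 [469. 239.  26.]
chA [636.  41.  45.]
chB [ 634. -117.   45.]
chC [ 477. -112.   45.]
chD [478.  43.  45.]
bolt [547.  70. 140.]
key [ 480. -324.   90.]
flow [ 475. -378.  105.]
```

View pics/topc.png

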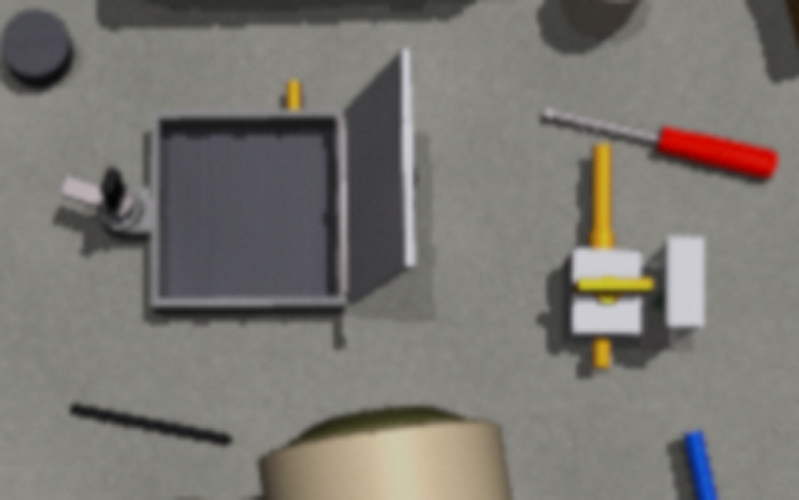

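```bash
R='[0.08,0.18,0.005,0,0,35,0,0.08,0.18,0.005,0,0,35,0,0.08,0.18,0.005,0,0,35,0,0.08,0.18,0.005,0,0,35,0,0.08,0.18,0.005,0,0,35,0]'
python3 -m pendant '[0.08,0.18,0.005,0,0,35,0,0.08,0.18,0.005,0,0,35,0,0.08,0.18,0.005,0,0,35,0,0.08,0.18,0.005,0,0,35,0,0.08,0.18,0.005,0,0,35,0]'
python3 -m pendant '[0.08,0.18,0.005,0,0,35,0,0.08,0.18,0.005,0,0,35,0,0.08,0.18,0.005,0,0,35,0,0.08,0.18,0.005,0,0,35,0,0.08,0.18,0.005,0,0,35,0]'
python3 -m pendant '[0.08,0.18,0,0,0,0,0,0.08,0.18,0,0,0,0,0,0.08,0.18,0,0,0,0,0,0.08,0.18,0,0,0,0,0,0.08,0.18,0,0,0,0,0]'
python3 -m pendant '[0.08,0.18,0,0,0,0,0,0.08,0.18,0,0,0,0,0,0.08,0.18,0,0,0,0,0,0.08,0.18,0,0,0,0,0,0.08,0.18,0,0,0,0,0]'
```

```text
t: 0.57
tool_pos: [254.5, -312.6, 243.6]
orientation: [0.325, 0.628, 0.325, -0.628]
force: [-0.6, -1.1, 0.1]
width: 88.0
t: 0.98
tool_pos: [334.3, -132.6, 248.9]
orientation: [0.499, 0.501, 0.499, -0.501]
force: [0.6, -0.3, 0.2]
width: 88.1
t: 1.4
tool_pos: [414.4, 47.6, 248.7]
orientation: [0.498, 0.503, 0.498, -0.502]
force: [0.6, -0.7, -0.1]
width: 88.2
t: 1.82
tool_pos: [494.3, 227.7, 248.2]
orientation: [-0.497, -0.502, -0.498, 0.502]
force: [-0.3, -0.8, 0.2]
width: 87.9
```

Run:
```python
from h import *
st()
c=cap("wrist","w1"); print(np.array(c["K"])[0,0])
s=cap("side"); 
print(-np.array(c["R"]).T@c["t"])
for n,X in [("s1",(532,335,26)),("s2",(558,231,26)),("s3",(469,239,26))]: print(n,proj(c,X).round(0))
```

```text
t 1.82 tcp [494.3 227.7 248.2] F [-0.3 -0.8  0.2] w 87.9 q [0.22 0.35 1.42 0.   1.37 0.23]
X [-0.001  0.    -1.   ] Y [ 1.    -0.01  -0.001]
294.5310734625946
[494.61743112 313.45190355 395.23445437]
s1 [313.  86.]
s2 [331. 174.]
s3 [261. 168.]
```

View pics/w1.png

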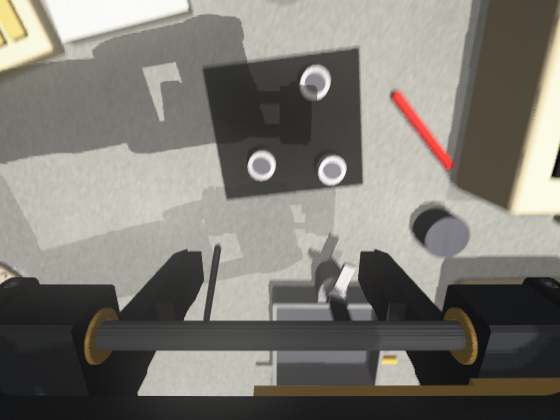

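Wrist view: three buttons at about (315,82), (331,169) and (261,165), within 5 px of prediction. The mat edge and chamber are visible below.

```bash
cat >> h.py <<'E'
def samples(c,z=26,guess=(),r=30,th=110):
    out=[]
    g=cv2.cvtColor(c["frame"],cv2.COLOR_RGB2GRAY)
    for X in guess:
        u=proj(c,[*X,z]); m=np.zeros_like(g); cv2.circle(m,tuple(int(v) for v in u),r,255,-1)
        b=((g>th)&(m>0)).astype(np.uint8); n,l,s,_=cv2.connectedComponentsWithStats(b)
        if n<2: out.append(None); continue
        i=1+s[1:,4].argmax(); pts=np.argwhere(l==i)[:,::-1].astype(np.float32)
        (x,y),rr=cv2.minEnclosingCircle(pts); out.append((onz(c,(x,y),z).round(1),(round(x),round(y),round(rr,1))))
    return out
E
python3 - <<'E'
from h import *
G=[(532,339),(558,235),(469,243)]
for n,r in (("wrist",22),("top",14),("side",16)):
    for o in samples(cap(n),26,G,r): print(n,o)
E
```

```text
wrist (array([533.3, 336.3,  26. ]), (314, 85, 16.4))
wrist (array([557.2, 232.8,  26. ]), (331, 173, 14.3))
wrist (array([467.9, 239.7,  26. ]), (261, 168, 14.3))
top (array([534.8, 341. ,  26. ]), (141, 186, 14.0))
top (array([554.7, 266.2,  26. ]), (168, 178, 8.6))
top (array([475.5, 264.1,  26. ]), (168, 206, 11.4))
side (array([536.8, 335.6,  26. ]), (129, 308, 7.5))
side (array([567.8, 231. ,  26. ]), (156, 272, 15.7))
side (array([468.3, 239.6,  26. ]), (181, 297, 7.7))
```

```bash
python3 - <<'E'
from h import *
c=cap("top")
P=[onz(c,u,45) for u in [(245,145.4),(302.7,144.5),(303.9,201.6),(245,203.4)]]
P=np.array(P)[:,:2]; print(P.round(1),P.mean(0).round(1))
for i in range(4): d=P[(i+1)%4]-P[i]; print(np.hypot(*d).round(1),np.degrees(np.arctan2(d[1],d[0])).round(1))
E
python3 -m pendant '[-0.0265,0.012,-0.08,0,0,0,0,-0.0265,0.012,-0.12,0,0,0,0,-0.0265,0.012,-0.16,0,0,0,0,-0.0265,0.012,-0.19,0,0,0,0,-0.0265,0.012,-0.19,0,0,0,0]' 30
python3 -m pendant '[0,0,-0.03,0,0,0,0,0,0,-0.051,0,0,0,0,0,0,-0.051,0,0,0,0,0,0,-0.051,0,0,0,255,0,0,-0.051,0,0,0,255]'
python3 -m pendant '[0,0,0,0,0,0,255,0,0,0,0,0,0,255,0,0,0,0,0,0,255,0,0,0,0,0,0,255]'
```

```text
[[ 640.3   43.9]
 [ 638.4 -118.8]
 [ 475.  -117. ]
 [ 474.1   46.2]] [557.  -36.4]
162.7 -90.7
163.4 179.4
163.3 90.3
166.2 -0.8
t: 2.53
tool_pos: [465.6, 235.2, 55.9]
orientation: [-0.496, -0.502, -0.497, 0.504]
force: [1.0, -0.2, -0.7]
width: 87.9
t: 2.95
tool_pos: [468.4, 236.3, 9.4]
orientation: [0.497, 0.504, 0.497, -0.502]
force: [-0.1, 0.6, -0.3]
width: 77.0
t: 3.28
tool_pos: [467.7, 236.7, 8.3]
orientation: [0.497, 0.503, 0.497, -0.502]
force: [-0.1, 0.7, -0.4]
width: 50.4
```

```bash
python3 -m pendant '[0,0,0,0,0,0,255,0,0,0,0,0,0,255,0,0,0,0,0,0,255,0,0,0,0,0,0,255]'
python3 -m pendant '[0,0,0.04,0,0,0,255,0,0,0.08,0,0,0,255,0,0,0.12,0,0,0,255,0,0,0.15,0,0,0,255,0,0,0.15,0,0,0,255]'
```

```text
t: 3.62
tool_pos: [467.6, 236.7, 7.9]
orientation: [0.497, 0.503, 0.497, -0.503]
force: [0.9, -1.3, 2.3]
width: 35.3
t: 4.03
tool_pos: [469.6, 237.4, 163.5]
orientation: [0.499, 0.506, 0.495, -0.5]
force: [0.9, -0.1, -0.3]
width: 35.5
```

```bash
python3 -m pendant '[0.01,-0.01,0.035,0,0,0,255,0.02,-0.04,0.035,0,0,0,255,0.03,-0.08,0.035,0,0,0,255,0.04,-0.12,0.035,0,0,0,255,0.05,-0.16,0.035,0,0,0,255]'
python3 -m pendant '[0.01,-0.04,0,0,0,0,255,0.02,-0.08,0,0,0,0,255,0.03,-0.12,0,0,0,0,255,0.0395,-0.153,0,0,0,0,255,0.0395,-0.153,0,0,0,0,255]'
python3 -m pendant '[0,0,-0.04,0,0,0,255,0,0,-0.08,0,0,0,255,0,0,-0.12,0,0,0,255,0,0,-0.12,0,0,0,255,0,0,-0.12,0,0,0,255]'
python3 - <<'E'
from h import *
c=cap("side"); crop(c,150,100,350,260,4,"s2c"); st()
E
```

```text
t: 4.45
tool_pos: [517.2, 75.1, 191.8]
orientation: [-0.497, -0.502, -0.498, 0.503]
force: [0.2, 0.2, -1.2]
width: 35.3
t: 4.87
tool_pos: [557.5, -81.8, 191.2]
orientation: [-0.496, -0.504, -0.496, 0.505]
force: [0.3, 0.7, -1.2]
width: 35.5
t: 5.28
tool_pos: [556.1, -75.8, 71.6]
orientation: [-0.496, -0.502, -0.499, 0.503]
force: [0.4, -0.6, -0.3]
width: 35.0
t 5.33 tcp [557.5 -76.3  73.8] F [-0.1  0.2 -0.7] w 35.1 q [-0.34  0.57  1.57  0.    1.   -0.33]
X [ 0.001 -0.    -1.   ] Y [ 1.    -0.011  0.001]
```

View pics/s2c.png

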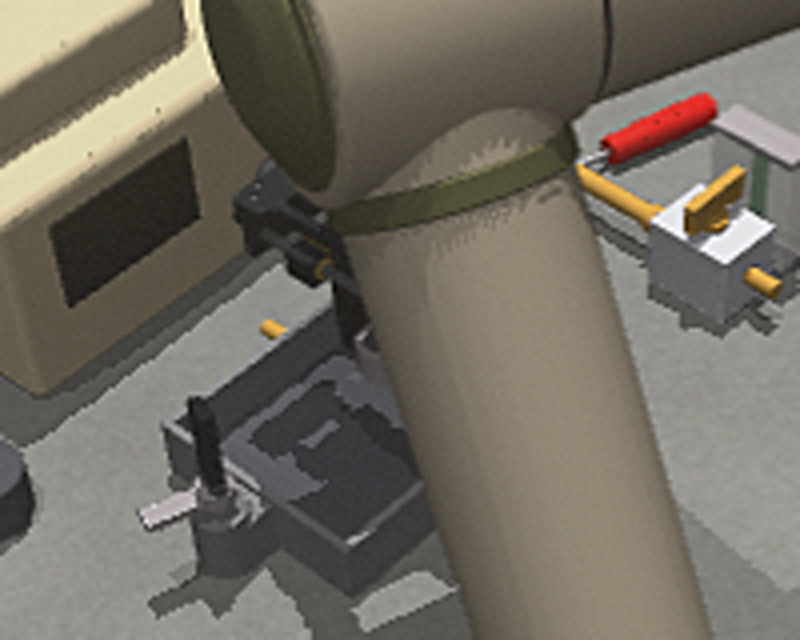

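Side view: the gripper is over the far part of the chamber holding the button, clear of the walls, with the bolt and lever upright at crop (205,440). I'm continuing down.

```bash
python3 -m pendant '[0,0,-0.03,0,0,0,255,0,0,-0.055,0,0,0,255,0,0,-0.061,0,0,0,255,0,0,-0.061,0,0,0,255,0,0,-0.061,0,0,0,100]'
python3 -m pendant '[0,0,0,0,0,0,100,0,0,0,0,0,0,100,0,0,0,0,0,0,100,0,0,0.01,0,0,0,100,0,0,0.04,0,0,0,100]'
python3 -m pendant '[0,0,0.04,0,0,0,100,0,0,0.08,0,0,0,100,0,0,0.12,0,0,0,100,0,0.03,0.14,0,0,0,100,0,0.07,0.14,0,0,0,0]'
python3 - <<'E'
from h import *
c=cap("wrist","w2"); st(); print(proj(c,(557,-76,30)),proj(c,(557.8,232.5,26)),proj(c,(533.5,335.5,26)))
E
```

```text
t: 5.75
tool_pos: [558.4, -76.7, 14.2]
orientation: [0.498, 0.503, 0.496, -0.502]
force: [-1.0, 0.3, 0.2]
width: 39.9
t: 6.17
tool_pos: [555.1, -75.8, 49.8]
orientation: [-0.495, -0.502, -0.499, 0.504]
force: [-0.2, -0.4, -0.6]
width: 53.3
t: 6.58
tool_pos: [558.8, -7.8, 197.9]
orientation: [0.499, 0.506, 0.493, -0.502]
force: [0.5, -0.1, -0.5]
width: 58.1
t 6.63 tcp [557.3   0.  195.5] F [-0.4  7.5 -1. ] w 62.0 q [-0.21  0.42  1.47  0.    1.25 -0.2 ]
X [ 0.006  0.001 -1.   ] Y [ 1.    -0.009  0.006]
[279.33202246 243.29868133] [274.30821216 -85.08179481] [ 238.76328197 -257.5584732 ]
```

View pics/w2.png

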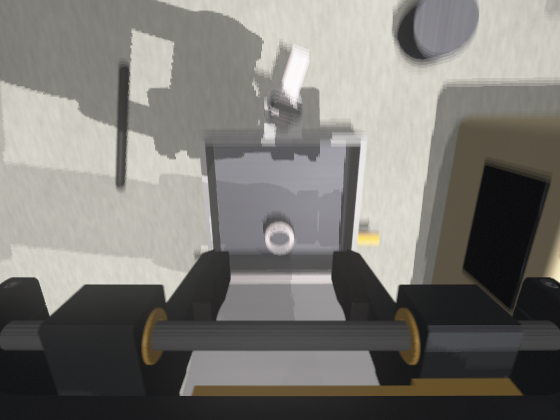

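The wrist view shows the first button flat on the chamber floor at (279,240), as predicted. Next one.

```bash
python3 -m pendant '[0,0.04,0,0,0,0,0,0,0.08,0,0,0,0,0,0,0.12,0,0,0,0,0,0,0.16,0,0,0,0,0,0,0.2,0,0,0,0,0]'
python3 -m pendant '[0,0.039,0,0,0,0,0,0,0.039,0,0,0,0,0,0,0.039,0,0,0,0,0]'
python3 - <<'E'
from h import *
G=[(533,336),(557.5,232.5)]
st()
for n,r in (("wrist",30),("side",12)):
    for o in samples(cap(n),26,G,r): print(n,o)
E
```

```text
t: 7.05
tool_pos: [556.5, 195.5, 192.6]
orientation: [0.497, 0.503, 0.497, -0.503]
force: [0.1, -0.1, 0.3]
width: 88.0
t: 7.3
tool_pos: [556.4, 234.2, 192.0]
orientation: [-0.498, -0.502, -0.498, 0.502]
force: [0.7, -0.6, -0.1]
width: 88.6
t 7.3 tcp [556.4 234.2 192. ] F [ 0.7 -0.6 -0.1] w 88.6 q [ 0.2   0.52  1.31 -0.    1.31  0.21]
X [ 0. -0. -1.] Y [ 1.    -0.008  0.   ]
wrist (array([534.5, 336.7,  26. ]), (258, 88, 19.0))
wrist (array([557.5, 232.8,  26. ]), (282, 189, 15.9))
side (array([538. , 336.3,  26. ]), (128, 308, 7.2))
side (array([560.6, 231.5,  26. ]), (157, 273, 7.4))
```

```bash
python3 -m pendant '[0,0,-0.04,0,0,0,0,0,0,-0.08,0,0,0,0,0,0,-0.12,0,0,0,0,0,0,-0.15,0,0,0,0,0,0,-0.175,0,0,0,0]'
python3 -m pendant '[0,0,-0.01,0,0,0,0,0,0,-0.01,0,0,0,255,0,0,-0.01,0,0,0,255,0,0,-0.01,0,0,0,255,0,0,-0.01,0,0,0,255]' 30
python3 -m pendant '[0,0,0,0,0,0,255,0,0,0,0,0,0,255,0,0,0,0,0,0,255,0,0,0,0,0,0,255,0,0,0,0,0,0,255]'
python3 -m pendant '[0,0,0.04,0,0,0,255,0,0,0.08,0,0,0,255,0,0,0.12,0,0,0,255,0,0,0.16,0,0,0,255,0,0,0.185,0,0,0,255]'
python3 -m pendant '[0,-0.04,0,0,0,0,255,0,-0.08,0,0,0,0,255,0,-0.12,0,0,0,0,255,0,-0.16,0,0,0,0,255,0,-0.2,0,0,0,0,255]'
```

```text
t: 7.82
tool_pos: [556.4, 230.8, 14.5]
orientation: [-0.496, -0.503, -0.497, 0.504]
force: [-0.7, 0.8, 0.3]
width: 88.0
t: 8.23
tool_pos: [557.9, 232.7, 8.6]
orientation: [0.498, 0.504, 0.497, -0.502]
force: [0.7, 0.3, -0.5]
width: 63.5
t: 8.65
tool_pos: [557.2, 232.7, 7.0]
orientation: [0.497, 0.503, 0.497, -0.503]
force: [-0.4, 0.2, 2.2]
width: 35.4
t: 9.07
tool_pos: [557.5, 232.9, 195.9]
orientation: [0.498, 0.504, 0.496, -0.502]
force: [1.1, 0.6, -1.7]
width: 35.2
t: 9.48
tool_pos: [556.4, 31.0, 191.6]
orientation: [-0.497, -0.503, -0.497, 0.503]
force: [0.5, 1.0, -1.2]
width: 35.3
```

```bash
python3 -m pendant '[0,-0.04,0,0,0,0,255,0,-0.066,0,0,0,0,255,0,-0.066,-0.03,0,0,0,255,0,-0.066,-0.07,0,0,0,255,0,-0.066,-0.11,0,0,0,255]'
python3 -m pendant '[0,0,-0.035,0,0,0,255,0,0,-0.06,0,0,0,255,0,0,-0.07,0,0,0,255,0,0,-0.07,0,0,0,255,0,0,-0.07,0,0,0,100]'
python3 -m pendant '[0,0,0,0,0,0,100,0,0,0,0,0,0,100,0,0,0,0,0,0,100,0,0,0.01,0,0,0,100,0,0,0.04,0,0,0,100]'
python3 -m pendant '[0,0,0.04,0,0,0,100,0,0,0.08,0,0,0,100,0,0,0.12,0,0,0,100,0,0.03,0.14,0,0,0,100,0,0.07,0.14,0,0,0,0]'
python3 -m pendant '[-0.01,0.04,0,0,0,0,0,-0.01,0.08,0,0,0,0,0,-0.02,0.12,0,0,0,0,0,-0.02,0.16,0,0,0,0,0,-0.023,0.2,0,0,0,0,0]'
python3 -m pendant '[0,0.04,0,0,0,0,0,0,0.08,0,0,0,0,0,0,0.098,0,0,0,0,0,0,0.098,0,0,0,0,0]'
python3 - <<'E'
from h import *
st()
for o in samples(cap("wrist"),26,[(533.5,336)],30): print(o)
E
```

```text
t: 9.9
tool_pos: [557.0, -34.0, 80.9]
orientation: [0.497, 0.503, 0.496, -0.503]
force: [0.2, -1.2, -1.8]
width: 35.2
t: 10.32
tool_pos: [557.1, -33.4, 11.9]
orientation: [-0.497, -0.503, -0.497, 0.503]
force: [-0.5, 0.2, -0.5]
width: 39.9
t: 10.73
tool_pos: [555.1, -32.9, 49.8]
orientation: [-0.495, -0.502, -0.499, 0.504]
force: [0.5, -0.4, 0.4]
width: 53.7
t: 11.15
tool_pos: [558.9, 35.4, 198.0]
orientation: [0.499, 0.506, 0.493, -0.502]
force: [0.6, 0.7, -1.5]
width: 58.3
t: 11.57
tool_pos: [533.5, 238.6, 193.0]
orientation: [0.497, 0.503, 0.497, -0.502]
force: [1.2, -0.4, -0.1]
width: 87.8
t: 11.9
tool_pos: [532.9, 338.2, 192.3]
orientation: [0.498, 0.502, 0.498, -0.501]
force: [0.7, 0.1, -0.1]
width: 87.9
t 11.9 tcp [532.9 338.2 192.3] F [ 0.7  0.1 -0.1] w 87.9 q [0.38 0.58 1.22 0.   1.34 0.39]
X [ 0.001  0.001 -1.   ] Y [ 1.    -0.007  0.001]
(array([533.1, 336.1,  26. ]), (282, 190, 15.8))
```

```bash
python3 -m pendant '[-0.001,0.001,-0.04,0,0,0,0,-0.001,0.001,-0.08,0,0,0,0,-0.001,0.001,-0.12,0,0,0,0,-0.001,0.001,-0.15,0,0,0,0,-0.001,0.001,-0.175,0,0,0,0]'
python3 -m pendant '[0,0,-0.01,0,0,0,0,0,0,-0.01,0,0,0,255,0,0,-0.01,0,0,0,255,0,0,-0.01,0,0,0,255,0,0,-0.01,0,0,0,255]' 30
python3 -m pendant '[0,0,0,0,0,0,255,0,0,0,0,0,0,255,0,0,0,0,0,0,255,0,0,0,0,0,0,255,0,0,0,0,0,0,255]'
python3 -m pendant '[0,0,0.04,0,0,0,255,0,0,0.08,0,0,0,255,0,0,0.12,0,0,0,255,0,0,0.16,0,0,0,255,0,0,0.185,0,0,0,255]'
python3 -m pendant '[0.01,-0.04,0,0,0,0,255,0.02,-0.08,0,0,0,0,255,0.024,-0.12,0,0,0,0,255,0.024,-0.16,0,0,0,0,255,0.024,-0.2,0,0,0,0,255]'
python3 -m pendant '[0,-0.04,0,0,0,0,255,0,-0.08,0,0,0,0,255,0,-0.12,0,0,0,0,255,0,-0.127,0,0,0,0,255,0,-0.127,-0.02,0,0,0,255]'
```

```text
t: 12.37
tool_pos: [532.5, 333.7, 14.9]
orientation: [-0.497, -0.502, -0.497, 0.504]
force: [0.9, -0.1, 0.8]
width: 88.2
t: 12.78
tool_pos: [534.0, 335.8, 8.8]
orientation: [0.498, 0.504, 0.497, -0.502]
force: [0.4, 0.2, -0.4]
width: 63.4
t: 13.2
tool_pos: [533.1, 335.7, 7.0]
orientation: [0.497, 0.503, 0.497, -0.503]
force: [-0.7, 0.2, 1.5]
width: 35.1
t: 13.62
tool_pos: [533.5, 336.0, 196.1]
orientation: [0.498, 0.504, 0.497, -0.501]
force: [-0.5, 0.7, -1.4]
width: 35.3
t: 14.03
tool_pos: [556.6, 133.8, 191.4]
orientation: [-0.497, -0.503, -0.497, 0.503]
force: [0.1, 0.1, -2.1]
width: 35.4
t: 14.45
tool_pos: [558.4, 5.8, 174.4]
orientation: [0.498, 0.505, 0.494, -0.503]
force: [0.9, -0.9, -1.0]
width: 35.3
```

```bash
python3 -m pendant '[0,0,-0.04,0,0,0,255,0,0,-0.08,0,0,0,255,0,0,-0.12,0,0,0,255,0,0,-0.15,0,0,0,255,0,0,-0.16,0,0,0,255]'
python3 -m pendant '[0,0,0,0,0,0,255,0,0,0,0,0,0,100,0,0,0,0,0,0,100,0,0,0,0,0,0,100,0,0,0,0,0,0,100]'
python3 -m pendant '[0,0,0.01,0,0,0,100,0,0,0.04,0,0,0,100,0,0,0.08,0,0,0,100,0,0,0.12,0,0,0,100,0,0,0.16,0,0,0,100]'
python3 -m pendant '[0,-0.02,0.04,0,0,0,100,0,-0.02,0.04,0,0,0,100,0,-0.02,0.04,0,0,0,100]'
python3 - <<'E'
from h import *
c=cap("wrist","w3"); st()
for y in (-76,-33,9): print(proj(c,(557,y,30)).round(0))
c=cap("top"); crop(c,110,110,340,250,3.4,"t3")
E
```

```text
t: 14.87
tool_pos: [554.3, 9.4, 8.8]
orientation: [-0.495, -0.501, -0.5, 0.504]
force: [-27.3, -0.1, 51.0]
width: 35.3
t: 15.28
tool_pos: [557.3, 8.7, 12.3]
orientation: [0.498, 0.503, 0.497, -0.503]
force: [0.9, 0.3, 0.3]
width: 53.4
t: 15.7
tool_pos: [556.6, 8.8, 174.6]
orientation: [0.497, 0.503, 0.497, -0.503]
force: [-0.5, 0.0, 1.1]
width: 53.6
t: 15.95
tool_pos: [557.6, -12.1, 214.6]
orientation: [0.498, 0.504, 0.495, -0.502]
force: [0.3, -0.7, 0.1]
width: 53.2
t 16.0 tcp [556.8 -11.5 212.3] F [-0.8  0.6 -0.8] w 53.6 q [-0.23  0.4   1.44  0.    1.3  -0.22]
X [ 0.001 -0.    -1.   ] Y [ 1.    -0.012  0.001]
[281. 234.]
[280. 201.]
[280. 166.]
```

View pics/w3.png

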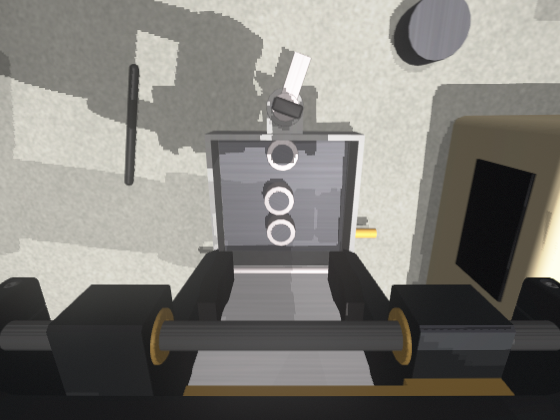

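View pics/t3.png

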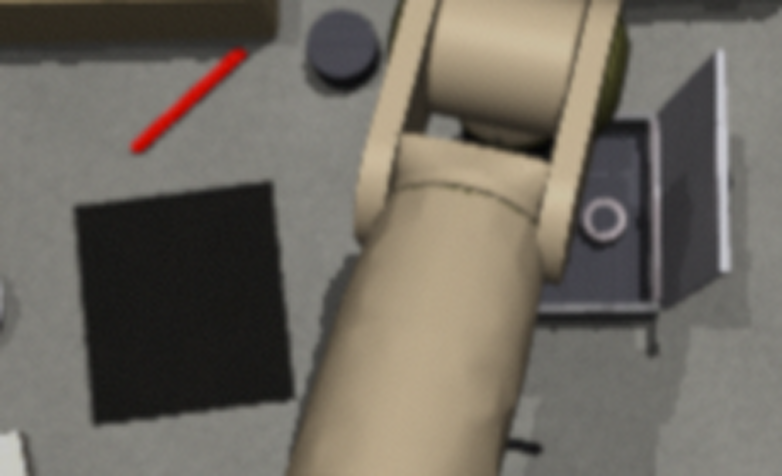

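Wrist view: all three buttons are in the chamber, rings at (281,233), (279,200) and (283,155), with the mat empty in the top view. The third sits about 11 px off its slot, so I'll measure it.

Run:
```python
from h import *
c=cap("wrist")
for uv in [(281,233),(279,200.5),(282.5,155)]: print(onz(c,uv,30).round(1))
g=cv2.cvtColor(c["frame"],cv2.COLOR_RGB2GRAY)
b=(g>150).astype(np.uint8); b[:,:255]=0;b[:,310:]=0;b[:138]=0;b[250:]=0
n,l,s,ce=cv2.connectedComponentsWithStats(b)
for i in range(1,n):
    if s[i,4]>40: print(s[i])
# chamber rim corners (outer) in wrist
for uv in [(207,133),(362,133)]: print(onz(c,uv,45).round(1))
crop(c,190,40,390,260,2.7,"w3c")
```

```text
[555.  -71.3  30. ]
[553.2 -29.9  30. ]
[557.7  23.1  30. ]
[262 138  12   4  47]
[ 255  143   55   50 1304]
[266 189  31  29 394]
[269 222  29  26 350]
[479.7  49.1  45. ]
[640.2  47.2  45. ]
```

View pics/w3c.png

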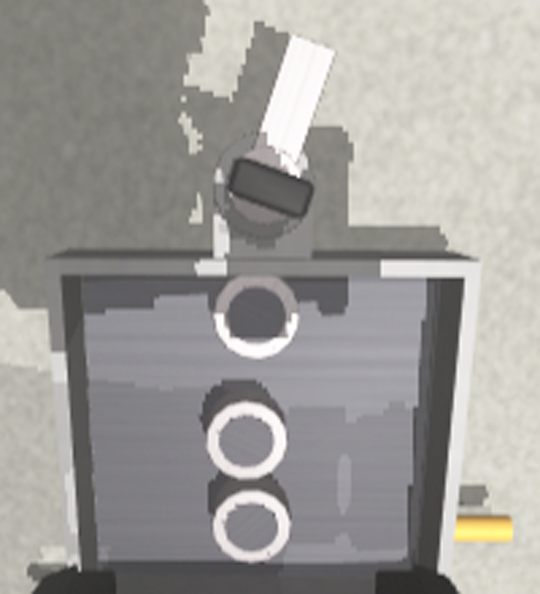

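Everything in the chamber is flat and round. The third button is at chamber y≈56 mm, within the limit. Now the lid: go over it, come down on its outer side away from the knob, and sweep it shut.

```bash
python3 -m pendant '[0,0,0.04,0,0,0,255,0,0,0.08,0,0,0,255,-0.01,-0.03,0.09,0,0,0,255,-0.02,-0.07,0.09,0,0,0,255,-0.03,-0.11,0.09,0,0,0,255]'
python3 -m pendant '[-0.01,-0.04,0,0,0,0,255,-0.02,-0.08,0,0,0,0,255,-0.02,-0.12,0,0,0,0,255,-0.02,-0.154,0,0,0,0,255,-0.02,-0.154,0,0,0,0,255]'
python3 -m pendant '[0,0,-0.04,0,0,0,255,0,0,-0.08,0,0,0,255,0,0,-0.12,0,0,0,255,0,0,-0.137,0,0,0,255,0,0,-0.137,0,0,0,255]'
python3 - <<'E'
from h import *
st(); s=cap("side"); t=cap("top")
c=cap("side"); crop(c,150,80,390,260,3.33,"s4")
E
```

```text
t: 16.52
tool_pos: [526.5, -121.6, 301.1]
orientation: [-0.497, -0.502, -0.498, 0.502]
force: [1.3, -0.1, -0.7]
width: 22.2
t: 16.93
tool_pos: [505.9, -280.1, 299.0]
orientation: [-0.495, -0.504, -0.497, 0.505]
force: [-0.7, 0.2, -0.9]
width: 0.7
t: 17.35
tool_pos: [505.3, -273.0, 159.3]
orientation: [-0.494, -0.502, -0.501, 0.503]
force: [-0.1, 0.2, 0.2]
width: 0.3
t 17.35 tcp [ 505.3 -273.   159.3] F [-0.1  0.2  0.2] w 0.3 q [-0.7   0.5   1.45  0.    1.21 -0.69]
X [-0.008  0.007 -1.   ] Y [ 1.    -0.011 -0.008]
```

View pics/s4.png

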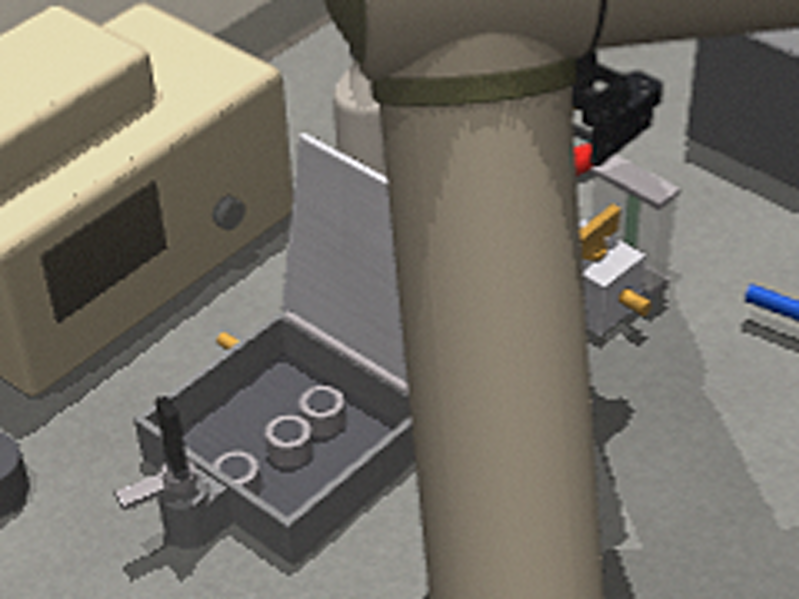

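All three buttons lie flat in the chamber, at crop (322,405), (289,440) and (237,470), with the lid leaning outward. Sweeping the lid.

```bash
python3 -m pendant '[0,0.03,0,0,0,0,255,0,0.055,0,0,0,0,255,0,0.075,0,0,0,0,255,0,0.095,0,0,0,0,255,0,0.115,0,0,0,0,255]'
python3 -m pendant '[0,0.026,-0.003,0,0,0,255,0,0.045,-0.005,0,0,0,255,0,0.065,-0.01,0,0,0,255,0,0.082,-0.016,0,0,0,255,0,0.099,-0.025,0,0,0,255]'
python3 -m pendant '[0,0.013,-0.011,0,0,0,255,0,0.025,-0.023,0,0,0,255,0,0.034,-0.037,0,0,0,255,0,0.041,-0.05,0,0,0,255,0,0.046,-0.062,0,0,0,255]'
python3 -m pendant '[0,0.003,-0.01,0,0,0,255,0,0.003,-0.017,0,0,0,255,0,0.004,-0.021,0,0,0,255,0,0.004,-0.024,0,0,0,255,0,0.004,-0.0255,0,0,0,255]'
```

```text
t: 17.92
tool_pos: [507.8, -159.8, 166.9]
orientation: [0.499, 0.503, 0.496, -0.502]
force: [0.4, -2.8, 2.3]
width: 0.4
t: 18.33
tool_pos: [508.5, -61.0, 142.3]
orientation: [0.499, 0.504, 0.495, -0.502]
force: [1.6, -1.9, 0.1]
width: 0.3
t: 18.75
tool_pos: [508.4, -14.9, 79.1]
orientation: [0.499, 0.503, 0.496, -0.502]
force: [1.0, -1.0, 1.0]
width: 0.7
t: 19.17
tool_pos: [507.4, -11.5, 53.2]
orientation: [0.497, 0.503, 0.497, -0.503]
force: [-7.9, 1.8, 23.9]
width: 0.3
```

```bash
python3 -m pendant '[0,0,0,0,0,0,255,0,0,0,0,0,0,255,0,0,0.04,0,0,0,255,0,0,0.08,0,0,0,255,0,0,0.12,0,0,0,0]'
python3 -m pendant '[0,0,0.04,0,0,7,0,0,0,0.05,0,0,14,0,0.02,0.03,0.05,0,0,21,0,0.04,0.06,0.05,0,0,28,0,0.051,0.083,0.05,0,0,35,0]'
python3 -m pendant '[0,0,0,0,0,7,0,0,0,0,0,0,14,0,0,0,0,0,0,21,0,0,0,0,0,0,28,0,0,0,0,0,0,35.7,0]'
python3 -m pendant '[0,0,0,0,0,0,0,0,0,0,0,0,0,0]'
python3 - <<'E'
from h import *
st(); c=cap("wrist","w5"); s=cap("side"); crop(s,140,140,320,270,4.4,"s5")
print(proj(c,(558,72,137)),proj(s,(558,72,137)))
E
```

```text
t: 19.58
tool_pos: [506.6, -11.5, 174.1]
orientation: [-0.497, -0.503, -0.497, 0.503]
force: [1.3, -0.7, 0.0]
width: 5.1
t: 20.0
tool_pos: [559.2, 72.9, 222.9]
orientation: [0.627, 0.329, 0.626, -0.328]
force: [0.4, -0.2, -0.7]
width: 38.1
t: 20.42
tool_pos: [558.0, 71.4, 222.5]
orientation: [0.696, 0.124, 0.696, -0.124]
force: [0.6, 0.1, -0.1]
width: 71.9
t: 20.58
tool_pos: [558.0, 71.4, 222.5]
orientation: [0.696, 0.127, 0.695, -0.127]
force: [-0.3, 1.0, -0.2]
width: 84.8
t 20.58 tcp [558.   71.4 222.5] F [-0.3  1.  -0.2] w 84.8 q [-0.08  0.41  1.41 -0.    1.33 -1.29]
X [ 0. -0. -1.] Y [0.354 0.935 0.   ]
[280.60017114 213.8297106 ] [201.12288723 203.08671633]
```

View pics/w5.png

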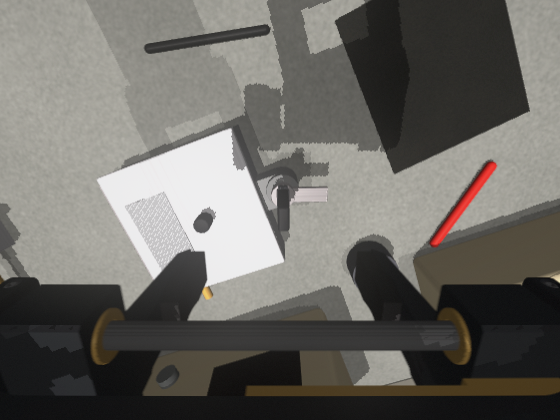

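View pics/s5.png

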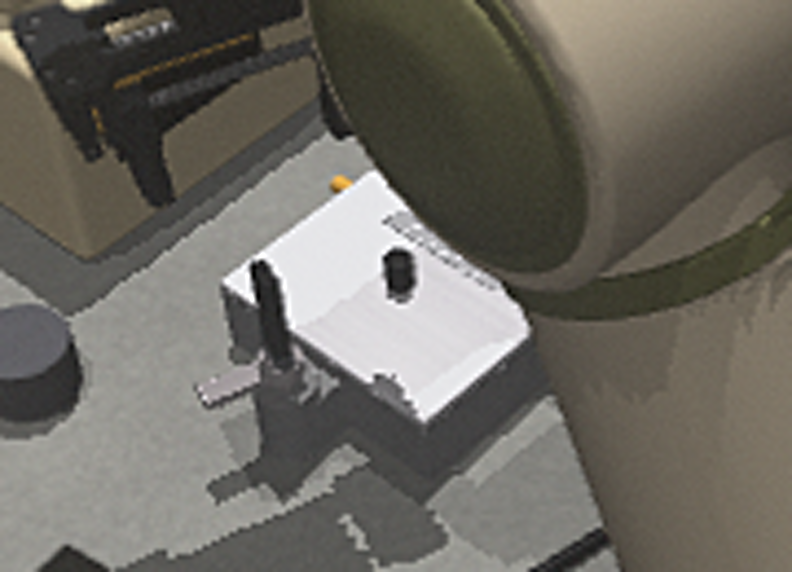

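The lid is shut. The lever tip is at wrist (284,~216) and side (199.5,200.5), and the blade is aligned with the jaws.

Run:
```python
from h import *
c=cap("wrist"); s=cap("side")
print(onz(c,(283.5,216),137),onz(s,(199.5,200.8),137))
g=cv2.cvtColor(c["frame"],cv2.COLOR_RGB2GRAY); print(g[200:236:3,268:300:2])
```

```text
[560.63296765  73.68413493 137.        ] [566.41352286  69.22495166 137.        ]
[[169 159 212 216 192  61  62  60  61  58  61 102 195 187 205 203]
 [172 170 162 206 211  63  62  62  60  60  59 196 151 147 146 146]
 [170 169 168 169 166  64  63  61  61  60  59 167 169 160 160 170]
 [141 148 145 118 110  69  79  78  76  73  63 167 170 164 166 164]
 [ 82  82  88 114 114  70  85  82  80  76  63 166 167 169 166 167]
 [ 83  82  82 112 111  70  85  81  79  75  64 162 167 172 169 169]
 [ 98  82  82  82 113  70  85  81  78  74  65 165 167 170 166 167]
 [181  91  82  81 105  70  84  81  77  74  66 163 164 169 167 168]
 [236 109  82  82  80  71  83  81  75  74  66 171 165 166 166 168]
 [237 214  92  81  81  70  82  78  75  73  66 171 169 166 170 170]
 [237 237 136  82  81  77  80  82  81  79 108 166 171 168 171 171]
 [237 237 230  92  82  82  88 111 111 113 113 170 168 169 166 166]]
```

```bash
python3 -m pendant '[0.004,0.001,-0.03,0,0,0,0,0.004,0.001,-0.07,0,0,0,0,0.004,0.001,-0.1,0,0,0,0,0.004,0.001,-0.12,0,0,0,0,0.004,0.001,-0.12,0,0,0,255]' 25
python3 -m pendant '[0,0,0,0,0,0,255,0,0,0,0,0,0,255,0,0,0,0,0,0,255,0,0,0,0,0,0,255,0,0,0,0,0,0,255]'
python3 -m pendant '[0,0,0,0,0,0,255,0,0,0,0,0,0,255,0,0,0,0,0,0,255,0,0,0,0,0,0,255,0,0,0,0,0,0,255]'
python3 - <<'E'
from h import *
s=st(); print(s["wrist_torque"].round(2))
E
```

```text
t: 21.2
tool_pos: [559.9, 72.7, 98.2]
orientation: [0.693, 0.126, 0.698, -0.127]
force: [0.0, -0.3, -0.4]
width: 83.1
t: 21.62
tool_pos: [562.4, 72.7, 103.2]
orientation: [0.696, 0.126, 0.695, -0.126]
force: [0.1, -0.0, -0.2]
width: 50.1
t: 22.03
tool_pos: [562.0, 72.7, 102.2]
orientation: [0.696, 0.126, 0.696, -0.126]
force: [0.2, -0.2, 0.3]
width: 17.0
t 22.03 tcp [562.   72.7 102.2] F [ 0.2 -0.2  0.3] w 17.0 q [-0.08  0.54  1.54 -0.    1.06 -1.29]
X [-0. -0. -1.] Y [ 0.35   0.937 -0.   ]
[ 0.05 -0.15  0.03]
```

```bash
python3 -m pendant '[0,0,0,0,0,0,255,0,0,0,0,0,0,255,0,0,0,0,0,0,255,0,0,0,0,0,0,255]'
python3 -m pendant '[0,0,-0.0002,0,0,-7,255,0,0,-0.0004,0,0,-14,255,0,0,-0.0005,0,0,-21,255,0,0,-0.0007,0,0,-28,255,0,0,-0.0009,0,0,-35,255]'
python3 - <<'E'
from h import *
s=st(); print(s["wrist_torque"].round(2))
E
```

```text
t: 22.37
tool_pos: [561.9, 72.5, 102.2]
orientation: [0.696, 0.126, 0.696, -0.126]
force: [0.2, -2.2, 0.3]
width: 10.0
t: 22.78
tool_pos: [562.5, 73.3, 101.3]
orientation: [0.625, 0.332, 0.625, -0.33]
force: [4.1, 3.4, -2.0]
width: 9.5
t 22.78 tcp [562.5  73.3 101.3] F [ 4.1  3.4 -2. ] w 9.5 q [-0.08  0.54  1.54  0.    1.06 -0.67]
X [ 0.002  0.001 -1.   ] Y [0.827 0.562 0.002]
[ 0.58 -0.73  0.15]
```

```bash
python3 -m pendant '[0,0,-0.0002,0,0,-7,255,0,0,-0.0004,0,0,-14,255,0,0,-0.0005,0,0,-21,255,0,0,-0.0007,0,0,-28,255,0,0,-0.0009,0,0,-35,255]'
python3 -m pendant '[0,0,-0.0002,0,0,-7,255,0,0,-0.0004,0,0,-14,255,0,0,-0.0005,0,0,-21,255,0,0,-0.0007,0,0,-28,255,0,0,-0.0009,0,0,-35,255]'
python3 -m pendant '[0,0,-0.0002,0,0,-7,255,0,0,-0.0004,0,0,-14,255,0,0,-0.0005,0,0,-21,255,0,0,-0.0007,0,0,-28,255,0,0,-0.0009,0,0,-35,255]'
python3 - <<'E'
from h import *
s=st(); print(s["wrist_torque"].round(2))
E
```

```text
t: 23.2
tool_pos: [563.4, 73.4, 100.6]
orientation: [0.497, 0.505, 0.496, -0.502]
force: [7.8, 3.6, -4.4]
width: 9.9
t: 23.62
tool_pos: [564.3, 73.1, 99.8]
orientation: [0.323, 0.632, 0.321, -0.627]
force: [12.6, 3.3, -7.0]
width: 9.9
t: 24.03
tool_pos: [564.7, 72.4, 98.9]
orientation: [0.118, 0.7, 0.117, -0.695]
force: [15.0, -1.4, -8.7]
width: 9.9
t 24.03 tcp [564.7  72.4  98.9] F [15.  -1.4 -8.7] w 9.9 q [-0.08  0.55  1.54  0.    1.05  1.16]
X [ 0.008 -0.    -1.   ] Y [ 0.328 -0.945  0.003]
[-0.31 -2.56  0.04]
```

```bash
python3 -m pendant '[0.002,0,-0.001,0,0,-5,255,0.003,0,-0.0012,0,0,-10,255,0.003,0,-0.0014,0,0,-15,255,0.003,0,-0.0016,0,0,-19,255,0.003,0,-0.0016,0,0,-19,255]'
python3 - <<'E'
from h import *
s=st(); print(s["wrist_torque"].round(2))
E
python3 -m pendant '[0,0,0,0,0,-2,255,0,0,0,0,0,-4,255,0,0,0,0,0,-6,255,0,0,0,0,0,-6,255]'
python3 - <<'E'
from h import *
s=st(); print(s["wrist_torque"].round(2))
E
```

```text
t: 24.45
tool_pos: [566.0, 72.0, 97.9]
orientation: [0.003, 0.708, 0.002, -0.706]
force: [2.1, -4.6, 5.1]
width: 9.5
t 24.45 tcp [566.   72.   97.9] F [ 2.1 -4.6  5.1] w 9.5 q [-0.08  0.55  1.53 -0.    1.06  1.49]
X [ 0.003 -0.001 -1.   ] Y [ 0.006 -1.     0.001]
[-0.81 -0.31 -0.09]
t: 24.78
tool_pos: [566.0, 72.0, 97.9]
orientation: [-0.033, 0.707, -0.034, -0.705]
force: [2.5, -4.3, 4.5]
width: 10.3
t 24.78 tcp [566.   72.   97.9] F [ 2.5 -4.3  4.5] w 10.3 q [-0.08  0.55  1.53 -0.    1.05  1.59]
X [ 0.003 -0.001 -1.   ] Y [-0.094 -0.996  0.001]
[-0.82 -0.37  0.44]
```

The turn met firm torque (0.44 N m) at the expected angle, so the bolt is snug. Now release, rise, turn the jaws along x, close them and move to the chamber side of the lever.

```bash
python3 -m pendant '[0,0,0,0,0,0,165,0,0,0,0,0,0,165,0,0,0,0,0,0,165,0,0,0,0,0,0,165,0,0,0.03,0,0,0,165]'
python3 -m pendant '[0,0,0.04,0,0,7,165,0,-0.02,0.05,0,0,14,255,0,-0.04,0.05,0,0,21,255,0,-0.04,0.05,0,0,28,255,0,-0.04,0.05,0,0,35,255]'
python3 -m pendant '[0,0,0,0,0,7,255,0,0,0,0,0,14,255,0,0,0,0,0,21,255,0,0,0,0,0,28,255,0,0,0,0,0,35,255]'
python3 -m pendant '[0,0,0,0,0,7,255,0,0,0,0,0,14,255,0,0,0,0,0,21,255,0,0,0,0,0,25,255,0,0,0,0,0,25,255]'
python3 - <<'E'
from h import *
st(); c=cap("wrist","w6"); print(proj(c,(566,72,133)),proj(c,(566,72,60)))
s=cap("side"); crop(s,140,140,320,270,4.4,"s6")
E
```

```text
t: 25.2
tool_pos: [562.2, 73.0, 122.4]
orientation: [0.034, -0.703, 0.033, 0.71]
force: [-0.4, 0.3, -0.5]
width: 31.1
t: 25.62
tool_pos: [564.9, 32.0, 177.0]
orientation: [-0.182, -0.683, -0.182, 0.683]
force: [-0.5, -0.4, 0.1]
width: 6.8
t: 26.03
tool_pos: [564.8, 32.9, 176.7]
orientation: [-0.379, -0.597, -0.38, 0.597]
force: [0.4, -0.1, 0.4]
width: 0.6
t: 26.45
tool_pos: [564.8, 32.9, 176.8]
orientation: [-0.498, -0.501, -0.499, 0.501]
force: [-0.1, -0.6, 0.1]
width: 0.6
t 26.45 tcp [564.8  32.9 176.8] F [-0.1 -0.6  0.1] w 0.6 q [-0.15  0.45  1.46  0.    1.23 -0.14]
X [-0.001  0.    -1.   ] Y [ 1.    -0.005 -0.001]
[283.37624932 180.12214409] [282.78586691 160.76640497]
```

View pics/w6.png

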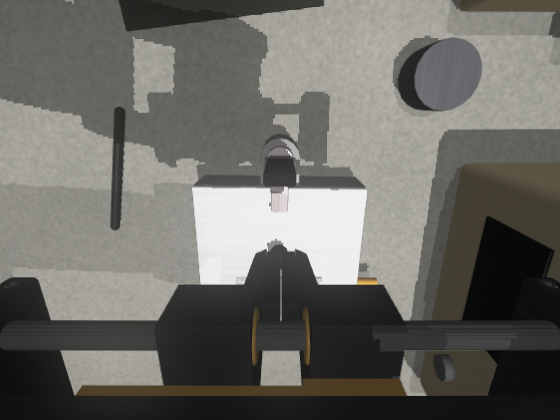

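The dog points over the lid at (280,200) and the lever is upright at (280,170). Folding it now.

```bash
python3 -m pendant '[0,0,-0.035,0,0,0,255,0,0,-0.061,0,0,0,255,0,0.017,-0.061,0,0,0,255,0,0.025,-0.061,0,0,0,255,0,0.032,-0.061,0,0,0,255]'
python3 -m pendant '[0,0.007,-0.001,0,0,0,255,0,0.013,-0.003,0,0,0,255,0,0.019,-0.005,0,0,0,255,0,0.025,-0.009,0,0,0,255,0,0.03,-0.013,0,0,0,255]'
python3 -m pendant '[0,0.004,-0.005,0,0,0,255,0,0.008,-0.011,0,0,0,255,0,0.01,-0.017,0,0,0,255,0,0.012,-0.023,0,0,0,255,0,0.012,-0.026,0,0,0,255]'
python3 -m pendant '[0,0,-0.001,0,0,0,255,0,0,-0.002,0,0,0,255]'
```

```text
t: 26.97
tool_pos: [564.9, 65.1, 116.1]
orientation: [-0.498, -0.502, -0.498, 0.502]
force: [-0.2, -3.2, -1.9]
width: 0.7
t: 27.38
tool_pos: [565.4, 95.1, 103.1]
orientation: [0.498, 0.502, 0.497, -0.502]
force: [0.7, -3.1, 1.1]
width: 0.4
t: 27.8
tool_pos: [565.4, 107.7, 77.0]
orientation: [0.498, 0.503, 0.498, -0.501]
force: [-0.8, 5.7, 18.7]
width: 0.5
t: 27.97
tool_pos: [565.8, 107.8, 76.7]
orientation: [0.498, 0.503, 0.498, -0.501]
force: [-3.0, 4.3, 21.6]
width: 0.4
```

```bash
python3 -m pendant '[0,0,0.04,0,0,0,255,0,0,0.08,0,0,0,255,0,0,0.12,0,0,0,255,0,0,0.15,0,0,0,255,-0.01,-0.03,0.17,0,0,0,255]'
python3 -m pendant '[-0.01,-0.04,0,0,0,0,255,-0.02,-0.08,0,0,0,0,255,-0.03,-0.12,0,0,0,0,255,-0.04,-0.16,0,0,0,0,255,-0.045,-0.2,0,0,0,0,255]'
python3 -m pendant '[-0.01,-0.04,0,0,0,0,255,-0.02,-0.08,0,0,0,0,255,-0.03,-0.12,0,0,0,0,255,-0.03,-0.16,0,0,0,0,255,-0.03,-0.2,0,0,0,0,255]'
python3 -m pendant '[0,0,0,0,0,0,255,0,0,0,0,0,0,255]'
python3 - <<'E'
from h import *
st(); c=cap("wrist","w7"); s=cap("side"); t=cap("top")
print(proj(c,(480,-324,90)))
crop(s,140,140,320,270,3,"s7"); 
im=np.vstack([cv2.resize(cv2.imread("pics/s7.png"),(560,404)),c["frame"][100:300,:,::-1]]); cv2.imwrite("pics/m7.png",im)
E
```

```text
t: 28.38
tool_pos: [555.7, 79.4, 247.7]
orientation: [0.499, 0.502, 0.498, -0.5]
force: [-0.1, 0.1, 1.2]
width: 0.3
t: 28.8
tool_pos: [508.6, -124.7, 244.5]
orientation: [-0.497, -0.502, -0.498, 0.502]
force: [0.1, -0.2, 0.0]
width: 0.4
t: 29.22
tool_pos: [479.1, -325.1, 244.5]
orientation: [0.497, 0.502, 0.498, -0.502]
force: [1.0, 0.0, 0.8]
width: 0.8
t: 29.38
tool_pos: [479.4, -324.5, 243.6]
orientation: [0.496, 0.503, 0.498, -0.503]
force: [0.1, -0.0, -0.0]
width: 0.5
t 29.38 tcp [ 479.4 -324.5  243.6] F [ 0.1 -0.  -0. ] w 0.5 q [-0.8   0.43  1.32  0.    1.4  -0.79]
X [-0.001  0.002 -1.   ] Y [ 1.    -0.011 -0.001]
[282.29338676 191.20303929]
```

View pics/m7.png

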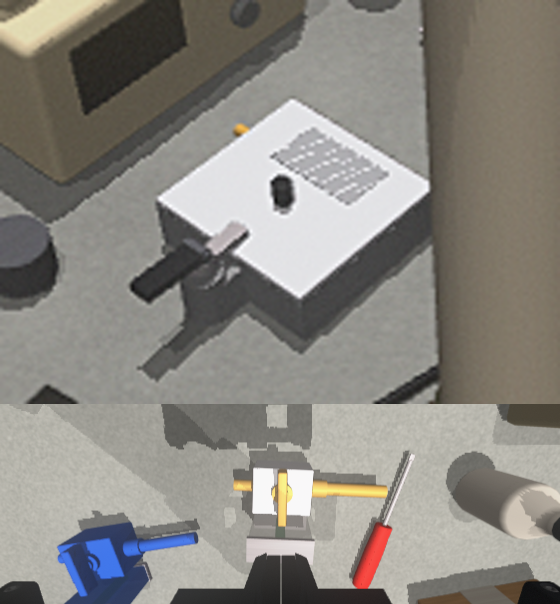

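The lever is folded flat and the dog is over the lid. In the wrist view the key wings run vertically at about (282,166–223) and the flowmeter is below the key. Measuring the key now.

Run:
```python
from h import *
for n in ("wrist","top","side"):
    c=cap(n); h=cv2.cvtColor(c["frame"],cv2.COLOR_RGB2HSV)
    m=((h[:,:,0]>15)&(h[:,:,0]<35)&(h[:,:,1]>120)&(h[:,:,2]>120)).astype(np.uint8)
    u=proj(c,(480,-326,85)); k=np.zeros_like(m); cv2.circle(k,tuple(int(v) for v in u),36 if n=="wrist" else 20,1,-1); m*=k
    if n=="wrist":
        # wing top: narrow columns per row
        for r in range(160,230,6):
            x=np.where(m[r])[0]; print(r,x.min() if len(x) else None,x.max() if len(x) else None, len(x))
        np.save("m.npy",m)
    else: print(n,m.sum())
c=cap("wrist")
for uv in [(282,166),(282,223)]: print(onz(c,uv,90).round(1))
for uv in [(240,185.5),(380,192)]: print(onz(c,uv,40).round(1))
```

```text
160 None None 0
166 None None 0
172 277 285 9
178 277 285 3
184 247 315 13
190 271 316 22
196 277 289 13
202 277 285 9
208 277 284 8
214 277 284 8
220 277 284 8
226 None None 0
top 0
side 11
[ 481.  -295.4   90. ]
[ 480.7 -359.    90. ]
[ 429.2 -329.1   40. ]
[ 602.8 -338.6   40. ]
```

```bash
python3 -m pendant '[0.0005,-0.004,-0.03,0,0,0,125,0.0005,-0.004,-0.06,0,0,0,125,0.0005,-0.004,-0.09,0,0,0,125,0.0005,-0.004,-0.11,0,0,0,125,0.0005,-0.004,-0.12,0,0,0,125]'
python3 -m pendant '[0,0,0,0,0,0,125,0,0,0,0,0,0,125]'
python3 - <<'E'
from h import *
st(); c=cap("wrist","w8")
for z in (90,): print(proj(c,(480.5,-297,z)),proj(c,(480.5,-357.5,z)))
E
```

```text
t: 30.15
tool_pos: [479.8, -326.1, 122.4]
orientation: [0.497, 0.502, 0.499, -0.502]
force: [-0.5, 0.4, -0.2]
width: 31.4
t: 30.32
tool_pos: [480.9, -327.4, 125.9]
orientation: [0.498, 0.502, 0.498, -0.502]
force: [0.6, -0.3, 0.7]
width: 44.0
t 30.32 tcp [ 480.9 -327.4  125.9] F [ 0.6 -0.3  0.7] w 44.0 q [-0.8   0.54  1.47  0.    1.13 -0.79]
X [ 0.001 -0.001 -1.   ] Y [ 1.    -0.008  0.001]
[280.83837169 196.11183961] [281.49414689 277.09152961]
```

View pics/w8.png

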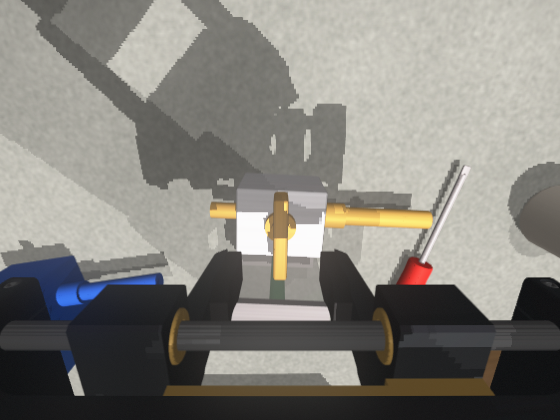

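The wing is centred between the fingers at (280,193–280) and matches prediction. Descend and grip.

```bash
python3 -m pendant '[0,0,-0.025,0,0,0,125,0,0,-0.045,0,0,0,125,0,0,-0.058,0,0,0,125,0,0,-0.058,0,0,0,255,0,0,-0.058,0,0,0,255]' 25
python3 -m pendant '[0,0,0,0,0,0,255,0,0,0,0,0,0,255,0,0,0,0,0,0,255,0,0,0,0,0,0,255,0,0,0,0,0,0,255]'
python3 - <<'E'
from h import *
s=st(); print(s["wrist_torque"].round(2))
E
```

```text
t: 30.78
tool_pos: [480.9, -327.7, 68.2]
orientation: [-0.498, -0.502, -0.497, 0.502]
force: [0.1, -0.9, 0.3]
width: 33.5
t: 31.2
tool_pos: [480.6, -327.6, 68.0]
orientation: [-0.498, -0.502, -0.498, 0.502]
force: [-3.0, 1.5, 6.1]
width: 9.9
t 31.2 tcp [ 480.6 -327.6   68. ] F [-3.   1.5  6.1] w 9.9 q [-0.8   0.62  1.51 -0.    1.01 -0.79]
X [ 0.    -0.001 -1.   ] Y [ 1.    -0.008  0.   ]
[ 0.07  0.36 -0.06]
```

```bash
python3 -m pendant '[0,0,0,0,0,7,255,0,0,0,0,0,14,255,0,0,0,0,0,21,255,0,0,0,0,0,28,255,0,0,0,0,0,35,255]'
python3 -m pendant '[0,0,0,0,0,7,255,0,0,0,0,0,14,255,0,0,0,0,0,21,255,0,0,0,0,0,28,255,0,0,0,0,0,35,255]'
python3 - <<'E'
from h import *
s=st(); print(s["wrist_torque"].round(2))
E
python3 -m pendant '[0,0,0,0,0,5,255,0,0,0,0,0,10,255,0,0,0,0,0,15,255,0,0,0,0,0,17,255,0,0,0,0,0,17,255]'
python3 - <<'E'
from h import *
s=st(); print(s["wrist_torque"].round(2))
E
```

```text
t: 31.62
tool_pos: [479.0, -328.1, 67.9]
orientation: [0.626, 0.326, 0.628, -0.328]
force: [-14.6, -2.0, 10.2]
width: 9.8
t: 32.03
tool_pos: [478.0, -329.4, 68.0]
orientation: [0.695, 0.122, 0.698, -0.125]
force: [-19.3, -8.9, 9.1]
width: 9.7
t 32.03 tcp [ 478.  -329.4   68. ] F [-19.3  -8.9   9.1] w 9.7 q [-0.8   0.61  1.52 -0.01  1.01 -2.02]
X [-0.005 -0.003 -1.   ] Y [ 0.344  0.939 -0.004]
[-1.42  2.96 -0.12]
t: 32.45
tool_pos: [477.9, -330.2, 68.0]
orientation: [0.705, 0.019, 0.708, -0.022]
force: [-19.9, -11.7, 8.3]
width: 10.1
t 32.45 tcp [ 477.9 -330.2   68. ] F [-19.9 -11.7   8.3] w 10.1 q [-0.8   0.62  1.51 -0.01  1.01 -2.31]
X [-0.005 -0.004 -1.   ] Y [ 0.059  0.998 -0.004]
[-1.86  2.98  0.08]
```

```bash
python3 -m pendant '[-0.003,-0.002,0,0,0,2,255,-0.003,-0.002,0,0,0,4,255,-0.003,-0.002,0,0,0,5,255,-0.003,-0.002,0,0,0,5,255]'
python3 - <<'E'
from h import *
s=st(); print(s["wrist_torque"].round(2))
E
```

```text
t: 32.78
tool_pos: [477.7, -330.3, 68.0]
orientation: [0.707, -0.01, 0.707, 0.008]
force: [-3.5, -3.6, 6.1]
width: 10.3
t 32.78 tcp [ 477.7 -330.3   68. ] F [-3.5 -3.6  6.1] w 10.3 q [-0.81  0.61  1.52 -0.    1.01 -2.4 ]
X [ 0.001 -0.002 -1.   ] Y [-0.026  1.    -0.002]
[-0.46  0.29 -0.57]
```

The torque rose to −0.57 N m, so the key is at its stop. Release with a small opening, since the flowmeter is close, and lift straight up.

```bash
python3 -m pendant '[0,0,0,0,0,0,200,0,0,0,0,0,0,200,0,0,0,0,0,0,200,0,0,0,0,0,0,200,0,0,0.02,0,0,0,200]'
python3 -m pendant '[0,0,0.03,0,0,0,200,0,0,0.07,0,0,0,200,0,0,0.11,0,0,0,200,0,0,0.15,0,0,0,200,0,0,0.17,0,0,0,200]'
python3 -m pendant '[0,0,0,0,0,0,200]'
python3 - <<'E'
from h import *
st(); c=cap("wrist"); s=cap("side"); t=cap("top")
a=cv2.resize(t["frame"][110:260,200:440,::-1],(560,350),interpolation=cv2.INTER_CUBIC)
cv2.imwrite("pics/m9.png",np.vstack([a,c["frame"][60:290,:,::-1]]))
for uv in [(480,0)]: pass
E
```

```text
t: 33.2
tool_pos: [476.2, -327.8, 83.9]
orientation: [0.705, -0.008, 0.709, 0.011]
force: [0.7, 0.2, 0.6]
width: 19.1
t: 33.62
tool_pos: [478.1, -329.7, 262.1]
orientation: [0.709, -0.011, 0.706, 0.008]
force: [-0.0, -0.3, -0.5]
width: 19.2
t: 33.7
tool_pos: [478.5, -330.1, 262.1]
orientation: [0.709, -0.012, 0.705, 0.007]
force: [-0.2, 0.4, 0.4]
width: 19.0
t 33.7 tcp [ 478.5 -330.1  262.1] F [-0.2  0.4  0.4] w 19.0 q [-0.81  0.42  1.29  0.    1.43 -2.4 ]
X [ 0.006 -0.006 -1.   ] Y [-0.027  1.    -0.006]
```

View pics/m9.png

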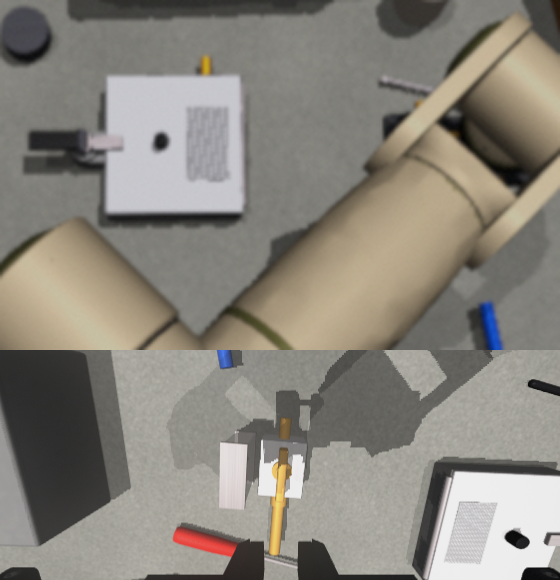

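The final picture shows the wings in line with the pipe at (282,470), the lid shut, the dog over its edge and the lever flat. The robot is clear of everything, so I'm handing in.

```bash
python3 -c "
from plant import bot
print(bot.close_job(), bot.sense()['t'])"
```

```text
the job is handed in; nothing more can be done
the job is handed in; nothing more can be done
```

I finished every step in order and handed the job in at about 34 s of the 210 s allowed; no verdict was given.

- **Samples:** all three buttons found on the mat are flat on the chamber floor, side by side. The third ended about 13 mm from where I aimed it, at roughly y = +56 mm in the chamber (limit 68 mm). It also touched down hard, with about 51 N at the wrist. Before the lid was closed it looked round and flat in the pictures, so I left it there. I could not see the buttons after the lid was shut.
- **Lid:** shut. I pressed it down at the shut height of 53 mm, and the last top view shows it flat.
- **Bolt and lever:** I turned the bolt clockwise with the lever upright until the torque rose to 0.44 N m. I then folded the lever away from the chamber until it resisted at about 20 N. The pictures show the lever flat and the dog over the lid.
- **Stopcock:** I turned the key about 90° until the torque rose to 0.57 N m at its stop. The last view shows the wings in line with the pipe, and I saw no sign of contact with the flowmeter.
- **At hand-in:** the arm was clear of everything, at a height of 262 mm. The joint angles themselves can't be read, so these results rest on pictures, forces and torques.

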